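Chock the flask on the draining shelf and give back the red cup

TASK

The steel flask lying along the back of the sloping draining shelf is kept from rolling into the sink only by the red cup that stands against it. Slide the black rubber wedge up the shelf under the flask's low side, about the middle of its body, and press it home with a firm but gentle push (some 10 N, never 20 N or more) so that the flask is nipped snug against the strip at the back; only then take the red cup away and set it down upright, without dropping it, in the empty place on the turntable, leaving the purple cup, the teal cup and the straw brush as they are.

Things in the scene. Friction and masses are not known exactly. Their poses are not given: they have to be found in the camera images.
- shelf: Aluminium draining shelf, falling 0.12 rad towards the robot and the sink, front edge open. x runs up the slope, y to the left along the shelf, z square out of its upper face. Origin on the upper face, 306 mm from the front edge. A 50 mm tall angle strip along y stops things at the back: it is screwed down in slots, its face anywhere from x -16 mm to 0; its setting is not measured.
- flask: Steel flask on its side along the shelf, about 0.5 kg: body 70 mm across, 200 mm long; 54 mm black cap at its right (-y) end, to 158 mm from the origin. Origin: on its axis, mid-body; y along its axis away from the cap. Leans on the red cup at the start; pushed, it rolls back 2 to 22 mm under about 1 N until it meets the strip, then the push climbs some 10 to 20 N per mm.
- wedge: Black rubber chock, yellow patch on top, 85 mm long (x), 34 wide (y), 30 tall, 90 g, grippy (friction about 0.9). Origin: centre of its underside. Block from x -42 to +16 mm, 34 mm across the sides to grip; then the face falls at 45 degrees to a 3 mm toe at x +43. Flat on the shelf with its face touching the flask, its origin is 60 mm down the slope from the flask's axis.
- cup_red: Closed sippy cup, red, upright, 132 mm tall, 220 g: body 61 mm across, ribbed screw lid 65 mm across (82 to 107 mm up), in its middle a hard spout 30 mm long (x), 15 wide (y), from 107 to 132 mm up. Origin: centre of its underside; z up its axis. It stands on the shelf against the flask's low side, near the flask's base, about 95 mm left of the middle of the flask's body.
- turntable: Small white plastic turntable on the shelf. Origin: centre of its underside; z square out of the shelf. The round platter, 212 mm across with a 5 mm raised rim 4 mm thick, turns stiffly on it; the platter's upper face lies 16.5 mm above the origin.
- platter_middle (a point): Centre of the platter's upper face.
- free_place (a point): Middle of the empty third of the platter, on its upper face, 64 mm from the platter's centre; the other two thirds hold the purple and teal cups.
- cup_purple: Closed sippy cup, purple, upright, 132 mm tall, 220 g: body 61 mm across, ribbed screw lid 65 mm across (82 to 107 mm up), in its middle a hard spout 30 mm long (x), 15 wide (y), from 107 to 132 mm up. Origin: centre of its underside; z up its axis. Stands on the platter; leave it.
- cup_teal: Closed sippy cup, teal, upright, 132 mm tall, 220 g: body 61 mm across, ribbed screw lid 65 mm across (82 to 107 mm up), in its middle a hard spout 30 mm long (x), 15 wide (y), from 107 to 132 mm up. Origin: centre of its underside; z up its axis. Stands on the platter; leave it.
- brush: Straw brush lying on the shelf beyond the flask's cap, 215 mm long (x), blue plastic grip 15 mm wide and 10 mm tall at its -x end, white bristles on a thin steel stem at the other. Origin: underside, middle. Leave it.
Mind the look-alikes: they are no part of the job. What is shaped like the cup_red but green is not meant.

How it is judged:
By the outcome, as a careful person would: the job done as asked, in the order asked, and still so for the second after the job is handed in, with the robot touching nothing.
It also fails if it takes over 51 s, if anything falls off the work surface, if the arm or the gripper's body presses on something with over 40 N, if the wrist force passes 120 N, or if a joint passes its speed limit or range.

ROBOT

A 7-joint arm with a two-finger parallel gripper is mounted at the origin on the work surface. World frame = base frame: x ahead of the robot, y to its left, z up, the work surface at z = 0. Lengths are in m, angles in rad, forces in N, time in s.
With the tool pointing down it reaches from about 0.425 to 0.925 m from the base axis. Payload 6.8 kg.
Tool frame: the origin (TCP) lies midway between the tips of the shut fingers; the grasp point (between the pads) lies 19 mm behind it; z points along the fingers, y is the line along which they close (so a half turn about z gives the same grasp; the last joint's range is limited). The gripper opens to 85 mm and grips with 20 to 120 N. Pads are 22 mm wide; open, the fingers measure 114 mm over their backs; the gripper's body (76 mm by 85 mm) begins 54 mm behind the grasp point. The pads swing forward as they close: fully open they stand 13 mm farther back than shut.
Start: joints at [1.214, 0.477, 0.022, 1.555, -0.011, 1.109, -0.083], TCP at [0.166, -0.654, 0.231] pointing down, gripper open.
Joint ranges: [-2.96, 2.96], [-0.34, 2.1], [-1.41, 1.46], [0.24, 2.44], [-1.37, 4.51], [0.17, 1.92], [-2.96, 2.96]. Speed limits (rad/s): [2.39, 2.39, 3.14, 3.14, 3.14, 3.14, 3.14].

INTERFACE

Orientations are given as a rotation vector (axis times angle).
In Python, from bench import get_obs, grab_frame, camera_params, r gives the robot as it stands.
- The arm moves only by the shell command python3 -m jog 'ROWS' [FORCE]. ROWS is JSON, a list of rows, each an object of numbers: "rx", "ry", "rz": the turn, a rotation vector about the world's x, y, z scaled (see below); "x", "y", "z": the shift along the world's x, y, z scaled (see below); "jaw": the opening, from -1 (shut) to 1 (fully open). In form: [{"rx": .., "ry": .., "rz": .., "x": .., "y": .., "z": .., "jaw": ..}, ...]. A call has 1 to 8 rows; each row shifts and turns the commanded pose from where the row before left it; what a row does not reach is not made up. The controller multiplies each number of a shift by 60 mm and each number of a turn by 10 degrees. A row lasts 1/8 s, in which the tool goes at most 62.5 mm and 10.7 degrees, less where a joint would pass 70% of its speed; a pose out of reach is approached as far as the arm can. A call with a number of a shift or a turn outside -1 to 1 is refused whole. A call with a gripper value outside its range is refused whole. The fingers move at their own pace and stop on an object; FORCE is the grip in N (left out, the last holds). Time passes only in rows, so rows that do not move let the fingers close. It gives the time, the measured TCP pose, the force, the opening and the grip force at its end, in the units of the state.
- get_obs(): the state, without advancing time (a new reading comes with each control period).
- grab_frame(name): name is "scene" or "top" or "wrist"; returns the picture (480x640x3 uint8, red, green, blue); there is no depth.
- camera_params(name): a dict with "fx", "fy", "cx", "cy" (pixels), "R" (3x3) and "t" (3): a world point X has camera coordinates R X + t. Camera axes: x right, y down, z forward; pixel columns grow to the right and rows downward; lengths in m; the calibration is good to about 2 mm. A picture is of the moment at which its call begins: read the wrist's pose just before it. camera_params takes no time and is no camera call; for the wrist camera it gives the pose at the moment of the call.
- r.hand_in(): hands the job in; it is judged then, once.
The state is a dict: "clock": time; "joints": joint angles; "qvel": joint speeds; "tau": joint torques, N m; "tcp_pos": TCP position; "orientation": TCP orientation; "contact_force": force on the tool from outside, world axes, zero at the start; "moment": the same for the moment, N m; "grip_width": finger opening in m; "gripper_force": force on a finger pad.
Only numpy, scipy, OpenCV 4.12 (cv2) and the standard library are available. Lean on these libraries where they do the work, as an engineer would, in place of code of your own. Each camera call takes 0.05 s, during which the arm holds its last target. There are 200 camera calls.

## Working session

There is one attempt and no reset: what is moved stays moved. The work goes in short steps, Python scripts to look and compute and a shell command to move; the robot and the scene stay as the last step left them, time stands still between calls to the robot, and variables do not carry over. Pictures are saved under pics/ and viewed, at most 13 in all, crops included, and the job is handed in when it is done.

```bash
ls; mkdir -p pics; python3 - <<'E'
from bench import get_obs, grab_frame, camera_params, r
import cv2,numpy as np
np.set_printoptions(precision=4,suppress=True)
o=get_obs(); print(o)
for n in("scene","top"):
    cv2.imwrite(f"pics/{n}0.png",cv2.cvtColor(grab_frame(n),cv2.COLOR_RGB2BGR)); p=camera_params(n); print(n,p)
E
```

```text
pics
{'clock': 0.0, 'joints': array([ 1.2139,  0.4778,  0.0224,  1.5564, -0.0115,  1.1093, -0.0831]), 'qvel': array([-0.0007,  0.0007, -0.0007,  0.001 ,  0.0008,  0.0015,  0.0002]), 'tau': array([  0.0004, -59.6445,   1.6081, -28.1194,   0.0125,   0.0094,
         0.    ]), 'tcp_pos': array([ 0.166 , -0.6537,  0.2303]), 'orientation': array([-3.1155, -0.3896,  0.0006]), 'contact_force': array([ 0.7131, -0.0042, -0.5102]), 'moment': array([-0.0185,  0.0189,  0.0351]), 'gripper_force': 0.0, 'grip_width': 0.0853245963959794}
scene {'fx': 557.5395834720981, 'fy': 557.5395834720981, 'cx': 320.26835731484454, 'cy': 243.8238647887013, 'R': array([[ 0.1232,  0.9923,  0.0151],
       [ 0.6663, -0.0715, -0.7422],
       [-0.7354,  0.1015, -0.67  ]]), 't': array([-0.1753, -0.2999,  1.7447])}
top {'fx': 555.0287785525494, 'fy': 555.0287785525494, 'cx': 322.3935392581541, 'cy': 235.55505608621962, 'R': array([[-0.0188, -0.9998,  0.0021],
       [-0.9747,  0.0179, -0.2228],
       [ 0.2227, -0.0062, -0.9749]]), 't': array([0.1083, 0.6255, 1.2939])}
```

View pics/scene0.png

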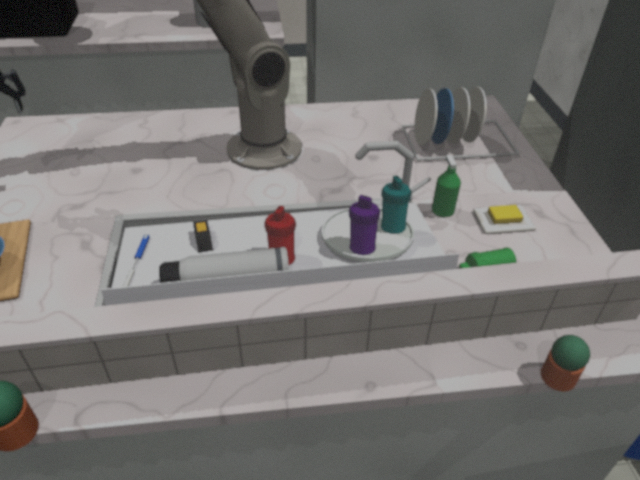

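View pics/top0.png

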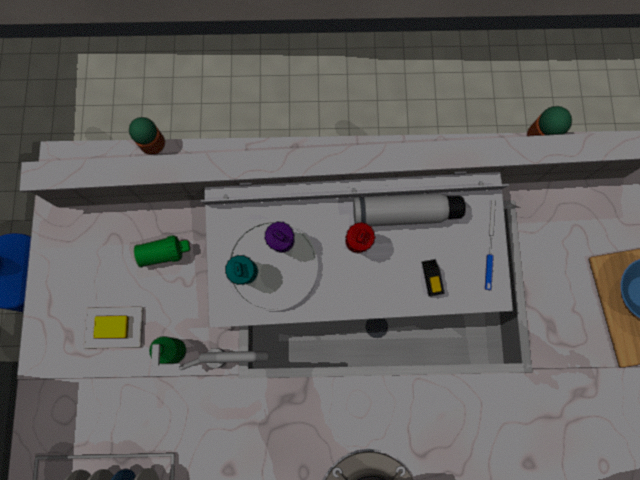

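The scene shows the wedge (scene 203,235; top 432,277), red cup against the flask's left end (top 360,238), the purple and teal cups on the platter, and its free third at the right/front (top ~300,275). Now zoomed crops for accurate points.

```bash
python3 - <<'E'
import cv2,numpy as np
s=cv2.imread("pics/scene0.png");t=cv2.imread("pics/top0.png")
a=cv2.resize(s[175:305,95:445],None,fx=2.25,fy=2.25,interpolation=3)
b=cv2.resize(t[180:330,195:525],None,fx=2,fy=2,interpolation=3)
im=np.zeros((600,800,3),np.uint8); im[:a.shape[0],:a.shape[1]]=a; im[298:298+b.shape[0],:b.shape[1]]=b
im=np.clip(im*1.4,0,255).astype(np.uint8)
cv2.imwrite("pics/zoom.png",im)
for n,i in(("s",s),("t",t)):
    h=cv2.cvtColor(i,cv2.COLOR_BGR2HSV); box=np.zeros(h.shape[:2],np.uint8)
    if n=="s": box[175:305,95:445]=1
    else: box[180:330,195:525]=1
    for c,(lo,hi) in dict(yel=(20,33),red=(-6,6),pur=(125,150),teal=(80,98),blue=(102,120)).items():
        H=h[...,0].astype(int); H=np.where(H>170,H-180,H)
        m=((H>=lo)&(H<=hi)&(h[...,1]>120)&(h[...,2]>50)).astype(np.uint8)*box
        k,l,st,ce=cv2.connectedComponentsWithStats(m)
        j=1+np.argmax(st[1:,4]); print(n,c,st[j],ce[j].round(1))
E
```

```text
s yel [196 222  11  10  89] [200.9 226.5]
s red [266 207  28  56 822] [281.7 231.1]
s pur [351 205  27  12 172] [365.3 211.1]
s teal [391 204  15  28 185] [399.5 218.4]
s blue [136 238  12  20  97] [141.3 247.5]
t yel [430 276  12  17 157] [435.3 283.9]
t red [346 222  29  29 638] [360.  236.4]
t pur [265 222  28  28 525] [278.2 235.2]
t teal [226 256  27  27 467] [238.2 268.9]
t blue [485 255   8  35 185] [488.7 270.5]
```

View pics/zoom.png

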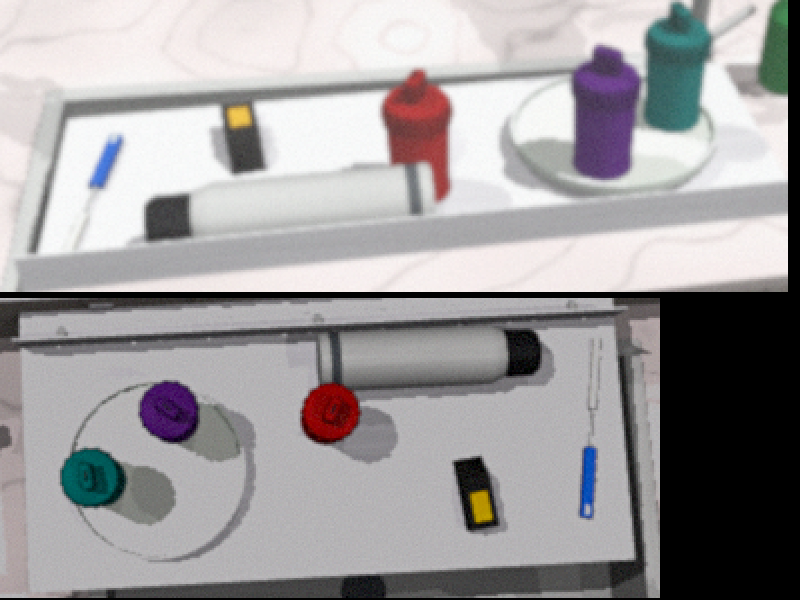

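```bash
cat > h.py <<'E'
from bench import get_obs, grab_frame, camera_params, r
import cv2,numpy as np
np.set_printoptions(precision=4,suppress=True)
def ray(p,uv):
    d=p["R"].T@np.array([(uv[0]-p["cx"])/p["fx"],(uv[1]-p["cy"])/p["fy"],1.]); return -p["R"].T@p["t"],d/np.linalg.norm(d)
def tri(rs):
    A=sum(np.eye(3)-np.outer(d,d) for c,d in rs);b=sum((np.eye(3)-np.outer(d,d))@c for c,d in rs)
    X=np.linalg.solve(A,b); return X,[np.linalg.norm(np.cross(X-c,d)) for c,d in rs]
def plane(p,uv,n,k):
    c,d=ray(p,uv); return c+d*(k-n@c)/(n@d)
def proj(p,X):
    q=p["R"]@X+p["t"]; return np.array([p["fx"]*q[0]/q[2]+p["cx"],p["fy"]*q[1]/q[2]+p["cy"]])
def Rs(psi,tilt=.12):
    ex=np.array([np.cos(tilt)*np.cos(psi),np.cos(tilt)*np.sin(psi),np.sin(tilt)]);ey=np.array([-np.sin(psi),np.cos(psi),0.]);return np.c_[ex,ey,np.cross(ex,ey)]
E
python3 - <<'E'
from h import *
S=camera_params("scene");T=camera_params("top")
zs=lambda u,v:(95+u/2.25,175+v/2.25); zt=lambda u,v:(195+u/2,180+(v-298)/2)
P=dict(yel=((200.9,226.5),(435.3,283.9),.030),blue=((141.3,247.5),(488.7,270.5),.010),
 redlid=(zs(417,102),zt(330,412),.107),purlid=(zs(607,78),zt(170,410),.107+.0165),teallid=(zs(677,32),zt(93,477),.107+.0165),
 platter=(zs(613,133),zt(159,471),.019),capend=(zs(146,222),zt(540,353),.035),base=(zs(436,183),zt(318,360),.035))
R=Rs(np.radians(2));n=R[:,2]
for k,(a,b,h) in P.items():
    X,e=tri([ray(S,a),ray(T,b)]); print(k,X,np.round(e,4),"plane offset",(n@X-h).round(4))
E
```

```text
yel [ 0.4972 -0.1646  0.1121] [0. 0.] plane offset 0.0225
blue [ 0.5301 -0.2993  0.0895] [0.0003 0.0003] plane offset 0.0166
redlid [0.5942 0.0143 0.195 ] [0.0005 0.0005] plane offset 0.0154
purlid [0.5964 0.1927 0.2106] [0.002 0.002] plane offset 0.0134
teallid [0.5245 0.2772 0.2049] [0.002 0.002] plane offset 0.016
platter [0.5483 0.2149 0.0978] [0.0028 0.0028] plane offset 0.0116
capend [ 0.6727 -0.2385  0.1415] [0.0015 0.0015] plane offset 0.026
base [0.6652 0.0243 0.156 ] [0.0017 0.0017] plane offset 0.0402
```

```bash
python3 - <<'E'
from h import *
T=camera_params("top");zt=lambda u,v:(195+u/2,180+(v-298)/2)
K=.0165
for psi in (2,):
    R=Rs(np.radians(psi));n=R[:,2]
    Pt=lambda uv,h:plane(T,uv,n,K+h)
    Q=dict(cap=(zt(540,353),.035),base=(zt(318,360),.035),yel=((435.3,283.9),.03),wback=(zt(484,528),.03),wtoe=(zt(468,459),.003),blue=((488.7,270.5),.01),
     red=(zt(330,413),.107),pur=(zt(169,411),.107+.0165),teal=(zt(93,477),.1235),platR=(zt(246,471),.0205),platL=(zt(72,471),.0205),platU=(zt(159,382),.0205),platD=(zt(159,560),.0205),frR=(zt(636,560),0),frL=(zt(27,591),0))
    for k,(uv,h) in Q.items():
        X=Pt(uv,h); print(k,X,"shelf coords",R.T@X)
    a,b=Pt(*Q["cap"]),Pt(*Q["base"]); d=b-a; print("axis len",np.linalg.norm(d),"yaw",np.degrees(np.arctan2(-d[0],d[1])))
    a,b=Pt(*Q["frR"]),Pt(*Q["frL"]); d=b-a; print("front yaw",np.degrees(np.arctan2(-d[0],d[1])))
    a,b=Pt(*Q["wback"]),Pt(*Q["wtoe"]); d=b-a; print("wedge yaw",np.degrees(np.arctan2(d[1],d[0])),np.linalg.norm(d))
E
```

```text
cap [ 0.6753 -0.2425  0.1322] shelf coords [ 0.6775 -0.266   0.0515]
base [0.6714 0.0211 0.1329] shelf coords [ 0.6828 -0.0023  0.0515]
yel [ 0.498  -0.1658  0.1062] shelf coords [ 0.5011 -0.1831  0.0465]
wback [ 0.4723 -0.1688  0.103 ] shelf coords [ 0.4751 -0.1852  0.0465]
wtoe [ 0.5576 -0.1585  0.0862] shelf coords [ 0.558  -0.1778  0.0195]
blue [ 0.5301 -0.2991  0.0893] shelf coords [ 0.5263 -0.3174  0.0265]
red [0.5928 0.0139 0.1959] shelf coords [ 0.6121 -0.0068  0.1235]
pur [0.5943 0.1916 0.2134] shelf coords [0.6219 0.1708 0.14  ]
teal [0.524  0.2751 0.2053] shelf coords [0.554  0.2566 0.14  ]
platR [0.5449 0.1087 0.1034] shelf coords [0.5568 0.0896 0.037 ]
platL [0.5485 0.3143 0.1047] shelf coords [0.5677 0.295  0.037 ]
platU [0.6521 0.2106 0.1167] shelf coords [0.6683 0.1877 0.037 ]
platD [0.4431 0.2125 0.0916] shelf coords [0.458  0.1969 0.037 ]
frR [ 0.4347 -0.3556  0.0675] shelf coords [ 0.4271 -0.3705  0.0165]
frL [0.4116 0.3711 0.0678] shelf coords [0.4294 0.3565 0.0165]
axis len 0.26370240236968956 yaw 0.862241990638648
front yaw 1.81981392442903
wedge yaw 6.885139235650872 0.08755907150045425
```

```bash
cat >> h.py <<'E'
from scipy.spatial.transform import Rotation as Ro
PSI=np.radians(1.8);RS=Rs(PSI);K=.0165
def W(x,y,z): return RS@np.array([x,y,z+K])
def go(x,y,z,yaw=0.,o=None):
    """shelf coords target of TCP, tool z=-n, tool y along shelf y turned by yaw(deg): print needed row units"""
    o=o or get_obs(); C=Ro.from_rotvec(o["orientation"]).as_matrix()
    best=None
    for s in(1,-1):
        ry=RS@np.array([-np.sin(np.radians(yaw)),np.cos(np.radians(yaw)),0])*s; rz=-RS[:,2]
        v=Ro.from_matrix(np.c_[np.cross(ry,rz),ry,rz]@C.T).as_rotvec()
        if best is None or np.linalg.norm(v)<np.linalg.norm(best):best=v
    print("target",W(x,y,z),"shift units",((W(x,y,z)-o["tcp_pos"])/.06).round(2),"turn units",(np.degrees(best)/10).round(2))
def st():
    o=get_obs(); s=RS.T@o["tcp_pos"]; s[2]-=K
    print("t",round(o["clock"],2),"tcp shelf",s,"F shelf",RS.T@o["contact_force"],"grip",round(o["grip_width"],4),round(o["gripper_force"],1)); return o
E
python3 - <<'E'
from h import *
R=Rs(np.radians(1.8));print(Ro.from_rotvec(get_obs()["orientation"]).as_matrix())
st();go(.504,-.182,.15,5)
E
```

```text
[[ 0.9692  0.2463 -0.0005]
 [ 0.2463 -0.9692  0.0016]
 [-0.0001 -0.0017 -1.    ]]
t 0.1 tcp shelf [ 0.172  -0.6586  0.1948] F shelf [-0.632  -0.3879  0.119 ] grip 0.0857 0.0
target [ 0.4859 -0.1668  0.2256] shift units [ 5.33  8.11 -0.08] turn units [ 0.06 -0.69 -0.75]
```

```bash
python3 -m jog '[{"x":0.5,"y":0.8,"ry":-0.1,"rz":-0.1},{"x":0.5,"y":0.8,"ry":-0.1,"rz":-0.1},{"x":0.5,"y":0.8,"ry":-0.1,"rz":-0.1},{"x":0.5,"y":0.8,"ry":-0.1,"rz":-0.1},{"x":0.5,"y":0.8,"ry":-0.1,"rz":-0.1},{"x":0.5,"y":0.8,"ry":-0.1,"rz":-0.1},{"x":0.5,"y":0.8,"ry":-0.1,"rz":-0.1},{"x":0.5,"y":0.8}]'
python3 -m jog '[{"x":0.6,"y":0.8,"rz":-0.05},{"x":0.6,"y":0.8},{},{}]'
python3 - <<'E'
from h import *
st();go(.504,-.182,.15,5)
p=camera_params("wrist");cv2.imwrite("pics/w1.png",cv2.cvtColor(grab_frame("wrist"),cv2.COLOR_RGB2BGR));np.save("w1.npy",p,allow_pickle=True);print(p)
E
```

```text
t 0.1 tcp shelf [ 0.172  -0.6586  0.1948] F shelf [-0.632  -0.3879  0.119 ] grip 0.0857 0.0
target [ 0.4859 -0.1668  0.2256] shift units [ 5.33  8.11 -0.08] turn units [ 0.06 -0.69 -0.75]
{'fx': 336.0016954494753, 'fy': 336.0016954494753, 'cx': 322.8357190623409, 'cy': 241.8448182244846, 'R': array([[ 0.2462, -0.9692, -0.0016],
       [-0.9196, -0.2341,  0.3155],
       [-0.3061, -0.0762, -0.9489]]), 't': array([-0.6731, -0.0404,  0.3799])}validation failed for argument at $[0]...
validation failed for argument at $[0]...
```

View pics/w1.png

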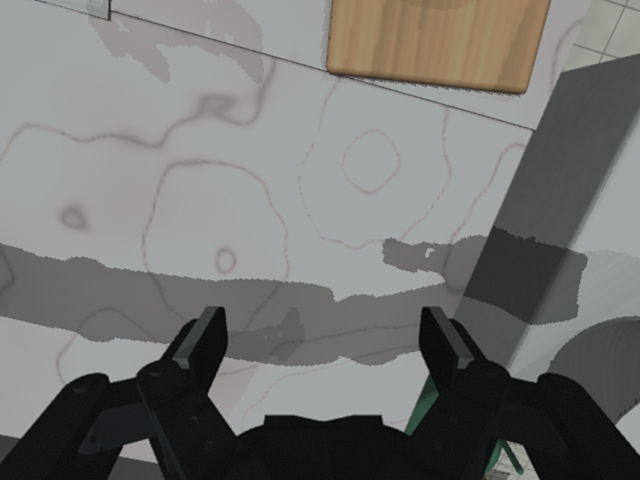

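The arm had not moved: the rows evidently need every key. This wrist view only shows the counter and the fingers (tips at about 215,310 and 430,310).

```bash
python3 -m jog '[{"rx":0,"ry":-0.1,"rz":-0.1,"x":0.5,"y":0.8,"z":0,"jaw":1},{"rx":0,"ry":-0.1,"rz":-0.1,"x":0.5,"y":0.8,"z":0,"jaw":1},{"rx":0,"ry":-0.1,"rz":-0.1,"x":0.5,"y":0.8,"z":0,"jaw":1},{"rx":0,"ry":-0.1,"rz":-0.1,"x":0.5,"y":0.8,"z":0,"jaw":1},{"rx":0,"ry":-0.1,"rz":-0.1,"x":0.5,"y":0.8,"z":0,"jaw":1},{"rx":0,"ry":-0.1,"rz":-0.1,"x":0.5,"y":0.8,"z":0,"jaw":1},{"rx":0,"ry":-0.1,"rz":-0.1,"x":0.5,"y":0.8,"z":0,"jaw":1},{"rx":0,"ry":0,"rz":-0.05,"x":0.5,"y":0.8,"z":0,"jaw":1}]' && python3 -m jog '[{"rx":0,"ry":0,"rz":0,"x":0.6,"y":0.8,"z":0,"jaw":1},{"rx":0,"ry":0,"rz":0,"x":0.6,"y":0.8,"z":0,"jaw":1},{"rx":0,"ry":0,"rz":0,"x":0,"y":0,"z":0,"jaw":1},{"rx":0,"ry":0,"rz":0,"x":0,"y":0,"z":0,"jaw":1}]' && python3 - <<'E'
from h import *
st();go(.504,-.182,.15,5)
p=camera_params("wrist");cv2.imwrite("pics/w2.png",cv2.cvtColor(grab_frame("wrist"),cv2.COLOR_RGB2BGR));np.save("w2.npy",p,allow_pickle=True)
E
```

```text
clock: 1.15
tcp_pos: [0.4065, -0.2687, 0.2313]
orientation: [3.115, 0.182, 0.189]
contact_force: [1.4, 0.6, 0.0]
grip_width: 0.0855
gripper_force: 0.0
clock: 1.65
tcp_pos: [0.4777, -0.1745, 0.231]
orientation: [3.115, 0.184, 0.188]
contact_force: [0.3, 0.1, -1.0]
grip_width: 0.0855
gripper_force: 0.0
t 1.65 tcp shelf [ 0.4963 -0.1895  0.1563] F shelf [ 0.1542  0.116  -1.073 ] grip 0.0855 0.0
target [ 0.4859 -0.1668  0.2256] shift units [ 0.14  0.13 -0.09] turn units [0.07 0.01 0.01]
```

View pics/w2.png

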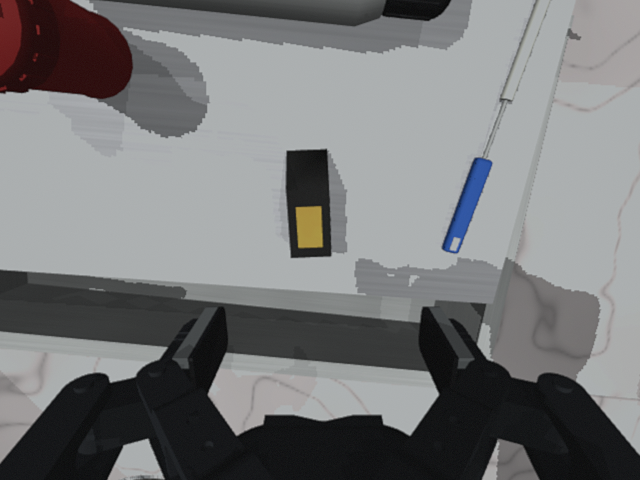

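Wedge: rear top edge (292,257)–(330,256), toe (287,151)–(327,150); shelf front edge runs (0,270)→(490,303); flask's low side runs about (350,24), cap shoulder at (386,18); brush lies clear at right.

```bash
python3 - <<'E'
from h import *
p=np.load("w2.npy",allow_pickle=True).item(); im=cv2.imread("pics/w2.png")
n=RS[:,2]
f=lambda uv,h:(RS.T@plane(p,uv,n,K+h)-[0,0,K])
for k,uv,h in[("wbl",(292,257),.03),("wbr",(330,256),.03),("toeL",(287,151),.003),("toeR",(327,150),.003),("fe1",(20,272),0),("fe2",(480,302),0),("blueback",(452,251),.01)]: print(k,f(uv,h))
c,d=ray(p,(350,24)); c=RS.T@c-[0,0,K]; d=RS.T@d
# axis (xs,z=.035), tangent distance .035 in xz-plane
dx,dz=d[0],d[2]; L=np.hypot(dx,dz); nx,nz=-dz/L,dx/L
for s in(1,-1): print("flask axis x",c[0]+(s*.035-(.035-c[2])*nz)/nx)
print("cap shoulder", f((386,14),.05))
E
```

```text
wbl [ 0.4727 -0.1656  0.03  ]
wbr [ 0.4762 -0.1978  0.03  ]
toeL [ 0.5578 -0.1544  0.003 ]
toeR [ 0.5616 -0.1881  0.003 ]
fe1 [0.4244 0.093  0.    ]
fe2 [ 0.4283 -0.3541 -0.    ]
blueback [ 0.4828 -0.3102  0.01  ]
flask axis x 0.683177006956931
flask axis x 0.6107464224418574
cap shoulder [ 0.6505 -0.2166  0.05  ]
```

```bash
python3 - <<'E'
from h import *
go(.501,-.179,.003,6.5)
E
```

```text
target [ 0.5004 -0.1634  0.0793] shift units [ 0.39  0.2  -2.53] turn units [0.05 0.   0.17]
```

```bash
python3 -m jog '[{"rx":0.05,"ry":0,"rz":0.17,"x":0.39,"y":0.2,"z":-0.4,"jaw":0.5},{"rx":0,"ry":0,"rz":0,"x":0,"y":0,"z":-0.6,"jaw":0.5},{"rx":0,"ry":0,"rz":0,"x":0,"y":0,"z":-0.6,"jaw":0.5},{"rx":0,"ry":0,"rz":0,"x":0,"y":0,"z":-0.4,"jaw":0.5},{"rx":0,"ry":0,"rz":0,"x":0,"y":0,"z":-0.15,"jaw":0.5},{"rx":0,"ry":0,"rz":0,"x":0,"y":0,"z":0,"jaw":0.5},{"rx":0,"ry":0,"rz":0,"x":0,"y":0,"z":0,"jaw":0.5}]' && python3 - <<'E'
from h import *
st();go(.501,-.179,.003,6.5)
E
```

```text
clock: 2.58
tcp_pos: [0.5022, -0.1628, 0.1034]
orientation: [3.121, 0.229, 0.193]
contact_force: [0.1, 0.8, -0.5]
grip_width: 0.0644
gripper_force: 0.0
t 2.58 tcp shelf [ 0.5057 -0.1785  0.0267] F shelf [ 0.0884  0.8296 -0.466 ] grip 0.0644 0.0
target [ 0.5004 -0.1634  0.0793] shift units [-0.03 -0.01 -0.4 ] turn units [ 0.01  0.02 -0.01]
```

```bash
python3 -m jog '[{"rx":0,"ry":0,"rz":0,"x":-0.03,"y":-0.01,"z":-0.2,"jaw":0.5},{"rx":0,"ry":0,"rz":0,"x":0,"y":0,"z":-0.18,"jaw":0.5},{"rx":0,"ry":0,"rz":0,"x":0,"y":0,"z":0,"jaw":0.5},{"rx":0,"ry":0,"rz":0,"x":0,"y":0,"z":0,"jaw":-1},{"rx":0,"ry":0,"rz":0,"x":0,"y":0,"z":0,"jaw":-1},{"rx":0,"ry":0,"rz":0,"x":0,"y":0,"z":0,"jaw":-1},{"rx":0,"ry":0,"rz":0,"x":0,"y":0,"z":0,"jaw":-1},{"rx":0,"ry":0,"rz":0,"x":0,"y":0,"z":0,"jaw":-1}]' 40 && python3 - <<'E'
from h import *
st();go(.575,-.107,.006,0)
E
```

```text
clock: 3.58
tcp_pos: [0.5035, -0.1638, 0.0835]
orientation: [3.118, 0.229, 0.202]
contact_force: [-5.2, 0.1, 29.4]
grip_width: 0.0334
gripper_force: 56.2
t 3.58 tcp shelf [ 0.5046 -0.1796  0.0068] F shelf [-1.5956  0.248  29.8496] grip 0.0334 56.2
target [ 0.5713 -0.0891  0.0912] shift units [1.13 1.25 0.13] turn units [ 0.1   0.06 -0.65]
```

```bash
python3 -m jog '[{"rx":0,"ry":0,"rz":0,"x":0,"y":0,"z":0.1,"jaw":-1},{"rx":0,"ry":0,"rz":0,"x":0,"y":0,"z":0.1,"jaw":-1},{"rx":0,"ry":0,"rz":0,"x":0,"y":0,"z":0,"jaw":-1}]' && python3 - <<'E'
from h import *
st();go(.575,-.107,.016,0)
E
```

```text
clock: 3.95
tcp_pos: [0.4998, -0.1628, 0.0916]
orientation: [3.122, 0.23, 0.191]
contact_force: [0.0, -0.2, -1.0]
grip_width: 0.0336
gripper_force: 39.8
t 3.95 tcp shelf [ 0.5018 -0.1784  0.0153] F shelf [-0.076  -0.1571 -0.9966] grip 0.0336 39.8
target [ 0.5701 -0.0891  0.1011] shift units [1.17 1.23 0.16] turn units [ 0.08  0.01 -0.66]
```

```bash
python3 -m jog '[{"rx":0,"ry":0,"rz":-0.22,"x":0.4,"y":0.4,"z":0.05,"jaw":-1},{"rx":0.04,"ry":0,"rz":-0.22,"x":0.4,"y":0.4,"z":0.05,"jaw":-1},{"rx":0.04,"ry":0,"rz":-0.22,"x":0.4,"y":0.43,"z":0.05,"jaw":-1},{"rx":0,"ry":0,"rz":0,"x":0,"y":0,"z":0,"jaw":-1},{"rx":0,"ry":0,"rz":0,"x":0,"y":0,"z":0,"jaw":-1}]' && python3 - <<'E'
from h import *
st();go(.580,-.107,.010,0)
p=camera_params("wrist");cv2.imwrite("pics/w3.png",cv2.cvtColor(grab_frame("wrist"),cv2.COLOR_RGB2BGR));np.save("w3.npy",p,allow_pickle=True)
E
```

```text
clock: 4.58
tcp_pos: [0.5709, -0.0894, 0.0997]
orientation: [-3.134, -0.049, -0.189]
contact_force: [0.2, -0.0, -0.1]
grip_width: 0.033
gripper_force: 39.9
t 4.58 tcp shelf [ 0.5757 -0.1073  0.0146] F shelf [ 0.223  -0.0544 -0.1183] grip 0.033 39.9
target [ 0.5757 -0.089   0.0957] shift units [ 0.08  0.01 -0.07] turn units [0. 0. 0.]
```

View pics/w3.png

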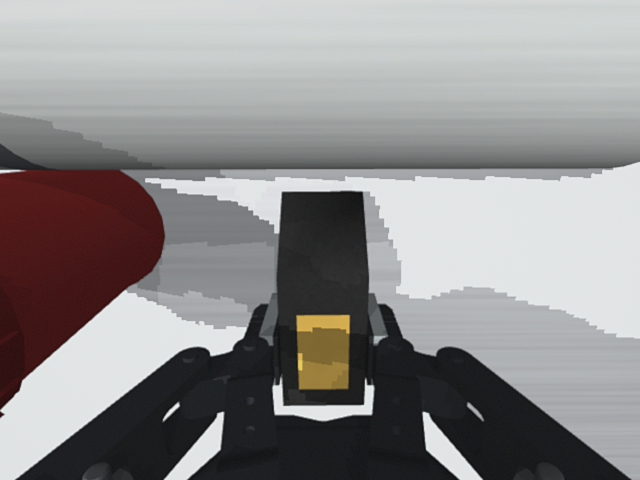

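The wedge is held square (toe 283–363, row 192), with the flask's low edge level at row 168 and its shoulders about symmetric, so it is centred. Now feel for the shelf.

```bash
python3 -m jog '[{"rx":0,"ry":0,"rz":0,"x":0,"y":0,"z":-0.04,"jaw":-1},{"rx":0,"ry":0,"rz":0,"x":0,"y":0,"z":0,"jaw":-1}]'; python3 -m jog '[{"rx":0,"ry":0,"rz":0,"x":0,"y":0,"z":-0.03,"jaw":-1},{"rx":0,"ry":0,"rz":0,"x":0,"y":0,"z":0,"jaw":-1}]';python3 -m jog '[{"rx":0,"ry":0,"rz":0,"x":0,"y":0,"z":-0.02,"jaw":-1},{"rx":0,"ry":0,"rz":0,"x":0,"y":0,"z":0,"jaw":-1}]'
```

```text
clock: 4.88
tcp_pos: [0.5711, -0.0898, 0.0977]
orientation: [-3.134, -0.047, -0.19]
contact_force: [0.1, 0.0, -1.1]
grip_width: 0.0334
gripper_force: 39.9
clock: 5.12
tcp_pos: [0.5716, -0.0891, 0.0962]
orientation: [-3.134, -0.048, -0.191]
contact_force: [0.1, -0.1, 0.0]
grip_width: 0.0336
gripper_force: 39.9
clock: 5.38
tcp_pos: [0.5718, -0.089, 0.095]
orientation: [-3.134, -0.048, -0.191]
contact_force: [0.0, 0.4, -0.9]
grip_width: 0.0335
gripper_force: 39.9
```

```bash
python3 -m jog '[{"rx":0,"ry":0,"rz":0,"x":0,"y":0,"z":-0.03,"jaw":-1},{"rx":0,"ry":0,"rz":0,"x":0,"y":0,"z":0,"jaw":-1}]'; python3 -m jog '[{"rx":0,"ry":0,"rz":0,"x":0,"y":0,"z":-0.02,"jaw":-1},{"rx":0,"ry":0,"rz":0,"x":0,"y":0,"z":0,"jaw":-1}]'
```

```text
clock: 5.62
tcp_pos: [0.5717, -0.089, 0.0931]
orientation: [-3.134, -0.048, -0.191]
contact_force: [0.4, -0.1, -1.6]
grip_width: 0.0335
gripper_force: 39.9
clock: 5.88
tcp_pos: [0.5719, -0.089, 0.0923]
orientation: [-3.134, -0.048, -0.192]
contact_force: [-0.7, 0.0, 2.3]
grip_width: 0.0334
gripper_force: 40.3
```

```bash
python3 -m jog '[{"rx":0,"ry":0,"rz":0,"x":0.1,"y":0.003,"z":0.012,"jaw":-1},{"rx":0,"ry":0,"rz":0,"x":0.1,"y":0.003,"z":0.012,"jaw":-1},{"rx":0,"ry":0,"rz":0,"x":0.1,"y":0.003,"z":0.012,"jaw":-1},{"rx":0,"ry":0,"rz":0,"x":0.1,"y":0.003,"z":0.012,"jaw":-1},{"rx":0,"ry":0,"rz":0,"x":0,"y":0,"z":0,"jaw":-1}]'; python3 -m jog '[{"rx":0,"ry":0,"rz":0,"x":0.05,"y":0.002,"z":0.006,"jaw":-1},{"rx":0,"ry":0,"rz":0,"x":0.05,"y":0.002,"z":0.006,"jaw":-1},{"rx":0,"ry":0,"rz":0,"x":0,"y":0,"z":0,"jaw":-1}]'; python3 -c "
from h import *
st()"
```

```text
clock: 6.5
tcp_pos: [0.5961, -0.0884, 0.0952]
orientation: [-3.134, -0.048, -0.192]
contact_force: [-2.3, 0.1, 4.4]
grip_width: 0.0334
gripper_force: 40.9
clock: 6.88
tcp_pos: [0.6008, -0.0883, 0.0958]
orientation: [-3.134, -0.048, -0.189]
contact_force: [-6.2, -0.0, 7.2]
grip_width: 0.0337
gripper_force: 41.6
t 6.88 tcp shelf [ 0.6049 -0.1071  0.0071] F shelf [-5.3096  0.1761  7.8909] grip 0.0337 41.6
```

```bash
python3 -m jog '[{"rx":0,"ry":0,"rz":0,"x":0,"y":0,"z":0.015,"jaw":-1},{"rx":0,"ry":0,"rz":0,"x":0,"y":0,"z":0,"jaw":-1}]'; python3 -m jog '[{"rx":0,"ry":0,"rz":0,"x":0.03,"y":0.001,"z":0.004,"jaw":-1},{"rx":0,"ry":0,"rz":0,"x":0,"y":0,"z":0,"jaw":-1}]'; python3 -c "
from h import *
st()"
```

```text
clock: 7.12
tcp_pos: [0.6016, -0.0881, 0.0963]
orientation: [-3.134, -0.048, -0.191]
contact_force: [-2.4, 0.3, -0.2]
grip_width: 0.0332
gripper_force: 39.8
clock: 7.38
tcp_pos: [0.6038, -0.0879, 0.0967]
orientation: [-3.133, -0.048, -0.192]
contact_force: [-0.3, -0.3, -1.1]
grip_width: 0.0333
gripper_force: 39.8
t 7.38 tcp shelf [ 0.608  -0.1068  0.0076] F shelf [-0.4007 -0.2601 -1.0616] grip 0.0333 39.8
```

```bash
for i in 1; do python3 -m jog '[{"rx":0,"ry":0,"rz":0,"x":0.03,"y":0.001,"z":0.004,"jaw":-1},{"rx":0,"ry":0,"rz":0,"x":0,"y":0,"z":0,"jaw":-1}]' | grep -E "tcp|contact"; done;  python3 -m jog '[{"rx":0,"ry":0,"rz":0,"x":0.03,"y":0.001,"z":0.003,"jaw":-1},{"rx":0,"ry":0,"rz":0,"x":0,"y":0,"z":0,"jaw":-1}]' | grep -E "tcp|contact"
```

```text
tcp_pos: [0.6058, -0.0878, 0.0971]
contact_force: [0.1, -0.2, -1.2]
tcp_pos: [0.6075, -0.0878, 0.0974]
contact_force: [-0.8, -0.7, -1.2]
```

```bash
python3 -m jog '[{"rx":0,"ry":0,"rz":0,"x":0.03,"y":0.001,"z":0.003,"jaw":-1},{"rx":0,"ry":0,"rz":0,"x":0,"y":0,"z":0,"jaw":-1}]' | grep -E "tcp|contact"
```

```text
tcp_pos: [0.6086, -0.0879, 0.0972]
contact_force: [-2.8, -0.2, -1.7]
```

```bash
python3 -m jog '[{"rx":0,"ry":0,"rz":0,"x":0.02,"y":0.001,"z":0.002,"jaw":-1},{"rx":0,"ry":0,"rz":0,"x":0,"y":0,"z":0,"jaw":-1}]' | grep -E "tcp|contact"; python3 -m jog '[{"rx":0,"ry":0,"rz":0,"x":0.02,"y":0.001,"z":0.002,"jaw":-1},{"rx":0,"ry":0,"rz":0,"x":0,"y":0,"z":0,"jaw":-1}]' | grep -E "tcp|contact"
```

```text
tcp_pos: [0.6087, -0.0879, 0.0971]
contact_force: [-5.9, -0.7, 0.1]
tcp_pos: [0.6087, -0.0879, 0.097]
contact_force: [-10.7, 0.5, 3.6]
```

```bash
python3 - <<'E'
from h import *
st()
p=camera_params("wrist");w=cv2.cvtColor(grab_frame("wrist"),cv2.COLOR_RGB2BGR);np.save("w4.npy",p,allow_pickle=True)
t=cv2.cvtColor(grab_frame("top"),cv2.COLOR_RGB2BGR);s=cv2.cvtColor(grab_frame("scene"),cv2.COLOR_RGB2BGR);cv2.imwrite("pics/top4.png",t);cv2.imwrite("pics/s4.png",s);cv2.imwrite("pics/w4.png",w)
t0=cv2.imread("pics/top0.png");s0=cv2.imread("pics/scene0.png")
im=np.zeros((600,800,3),np.uint8)
im[:300,:400]=cv2.resize(w,(400,300),interpolation=3)
a=lambda i:cv2.resize(i[180:255,340:475],None,fx=2.9,fy=2.9,interpolation=3)
b=lambda i:cv2.resize(i[235:305,150:300],None,fx=2.6,fy=2.6,interpolation=3)
def put(i,y,x): im[y:y+i.shape[0],x:x+i.shape[1]]=i
put(a(t0),0,405);put(a(t),220,405);put(b(s0),305,0);put(b(s)[:110],490,0)
cv2.imwrite("pics/c4.png",im)
E
```

```text
t 8.62 tcp shelf [ 0.6129 -0.107   0.0073] F shelf [-10.1689   0.8293   4.8406] grip 0.0337 40.8
```

View pics/c4.png

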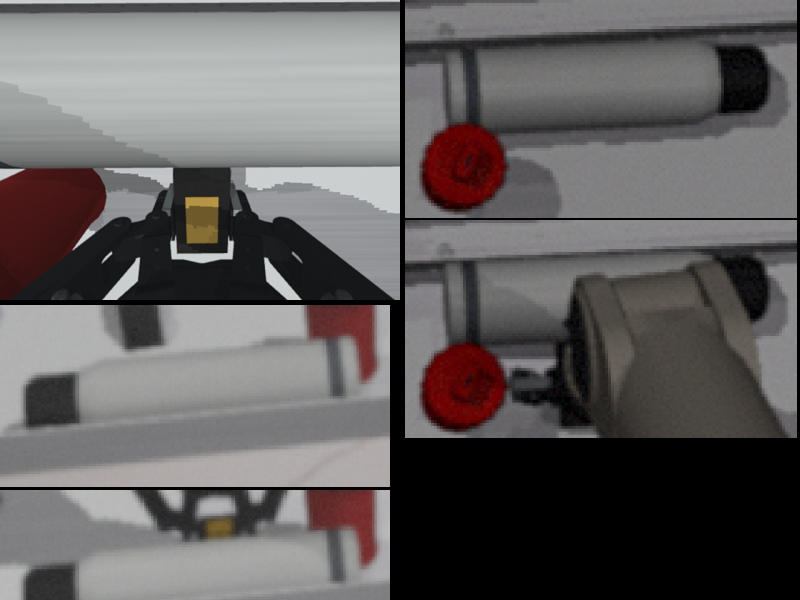

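```bash
python3 - <<'E'
from h import *
import h
for f in("w3","w4"):
    w=cv2.imread(f"pics/{f}.png",0); print(f,"top rows",w[:30,480:500].mean(1).astype(int)); print("low", [(r_,int(w[r_,480:500].mean())) for r_ in range(150 if f=="w3" else 250,185 if f=="w3" else 285,2)])
t=cv2.imread("pics/top4.png",0); t0=cv2.imread("pics/top0.png",0)
for c in (365,385):
  print(c,"before",t0[186:232,c-3:c+4].mean(1).astype(int)); print("after",t[186:232,c-3:c+4].mean(1).astype(int))
E
```

```text
w3 top rows [213 212 212 211 210 209 208 207 208 208 209 210 210 210 210 211 211 211
 211 211 210 209 209 210 209 209 210 210 210 210]
low [(150, 130), (152, 125), (154, 122), (156, 117), (158, 112), (160, 109), (162, 101), (164, 93), (166, 83), (168, 107), (170, 166), (172, 163), (174, 162), (176, 185), (178, 211), (180, 225), (182, 228), (184, 228)]
w4 top rows [203 206 208 154  85  67  70  71  71  70  69  69  70  70  71  71  70  74
  99 115 129 136 138 140 142 143 145 146 148 149]
low [(250, 139), (252, 136), (254, 135), (256, 129), (258, 126), (260, 121), (262, 117), (264, 108), (266, 102), (268, 206), (270, 205), (272, 205), (274, 205), (276, 205), (278, 205), (280, 205), (282, 205), (284, 205)]
365 before [127 127 127 123 119 123 119  72  37  36  45  59  67  72  75  77  77  81
  81  80  81  80  80  82  81  78  76  75  71  69  66  62  60  56  54  50
  45  38  32  31  29  30  30  27  28  28]
after [136 137 137 131 128 132 126  78  62  72  78  80  82  79  80  78  78  81
  78  76  76  77  75  72  69  66  64  62  61  57  55  50  45  42  38  33
  26  27  33  29  29  28  26  24  26  25]
385 before [126 128 126 123 126 117  69  36  37  51  71  85  91  97 103 106 110 112
 115 116 116 117 119 119 116 117 114 108 102  99  95  91  87  83  77  72
  65  55  44  54  82  87  87  85  96 122]
after [135 138 134 132 135 124  76  73  90  99 106 110 115 119 122 125 127 125
 125 127 125 121 115 107  98  94  91  87  84  80  75  70  62  56  48  38
  48  66  71  69  67  85 128 137 135 117]
```

```bash
python3 - <<'E'
from h import *
n=RS[:,2]
for K in(.0165,.019,.0215):
  for f,row in(("w3",169),("w4",267),("w4top",18.5)):
    p=np.load(f[:2]+".npy",allow_pickle=True).item()
    c,d=ray(p,(490,row)); c=RS.T@c-[0,0,K]; d=RS.T@d
    dx,dz=d[0],d[2]; L=np.hypot(dx,dz); nx,nz=-dz/L,dx/L
    print(K,f,[round(c[0]+(s*.035-(.035-c[2])*nz)/nx,4) for s in(1,-1)])
  print("strip",RS.T@plane(p,(490,3.5),n,K+.05))
E
```

```text
0.0165 w3 [np.float64(0.6789), np.float64(0.6085)]
0.0165 w4 [np.float64(0.6845), np.float64(0.6085)]
0.0165 w4top [np.float64(0.7613), np.float64(0.6889)]
strip [ 0.7243 -0.148   0.0665]
0.019 w3 [np.float64(0.6792), np.float64(0.6088)]
0.019 w4 [np.float64(0.6855), np.float64(0.6096)]
0.019 w4top [np.float64(0.7607), np.float64(0.6882)]
strip [ 0.7236 -0.1469  0.069 ]
0.0215 w3 [np.float64(0.6794), np.float64(0.609)]
0.0215 w4 [np.float64(0.6866), np.float64(0.6106)]
0.0215 w4top [np.float64(0.76), np.float64(0.6875)]
strip [ 0.7228 -0.1459  0.0715]
```

The flask has rolled back and lies within a millimetre of the strip (axis 0.687, strip 0.7228), and the push now climbs steeply. I'll relieve the downward press a little and hold about 11 N.

```bash
python3 -m jog '[{"rx":0,"ry":0,"rz":0,"x":0,"y":0,"z":0.008,"jaw":-1},{"rx":0,"ry":0,"rz":0,"x":0,"y":0,"z":0,"jaw":-1}]' | grep -E "tcp|contact"; python3 -m jog '[{"rx":0,"ry":0,"rz":0,"x":0.007,"y":0,"z":0.001,"jaw":-1},{"rx":0,"ry":0,"rz":0,"x":0,"y":0,"z":0,"jaw":-1}]' | grep -E "tcp|contact"
```

```text
tcp_pos: [0.6087, -0.0879, 0.0972]
contact_force: [-8.8, -0.1, 0.8]
tcp_pos: [0.6087, -0.0879, 0.0972]
contact_force: [-10.2, -0.2, 2.6]
```

```bash
python3 -m jog '[{"rx":0,"ry":0,"rz":0,"x":0.008,"y":0,"z":0.006,"jaw":-1},{"rx":0,"ry":0,"rz":0,"x":0,"y":0,"z":0,"jaw":-1},{"rx":0,"ry":0,"rz":0,"x":0,"y":0,"z":0,"jaw":-1}]'
```

```text
clock: 9.65
tcp_pos: [0.6087, -0.0879, 0.0972]
orientation: [-3.135, -0.048, -0.18]
contact_force: [-11.0, 0.3, 1.6]
grip_width: 0.0334
gripper_force: 40.4
```

```bash
python3 -m jog '[{"rx":0,"ry":0,"rz":0,"x":0,"y":0,"z":0,"jaw":0.2},{"rx":0,"ry":0,"rz":0,"x":0,"y":0,"z":0,"jaw":0.2},{"rx":0,"ry":0,"rz":0,"x":0,"y":0,"z":0,"jaw":0.2},{"rx":0,"ry":0,"rz":0,"x":0,"y":0,"z":0.2,"jaw":0.2},{"rx":0,"ry":0,"rz":0,"x":0,"y":0,"z":0.5,"jaw":0.2},{"rx":0,"ry":0,"rz":0,"x":-0.3,"y":0,"z":0.7,"jaw":0.2},{"rx":0,"ry":0,"rz":0,"x":-0.4,"y":0,"z":0.7,"jaw":0.2},{"rx":0,"ry":0,"rz":0,"x":0,"y":0,"z":0.5,"jaw":1}]' && python3 -m jog '[{"rx":0,"ry":0,"rz":0,"x":-0.2,"y":0.7,"z":0.3,"jaw":1},{"rx":0,"ry":0,"rz":0,"x":-0.2,"y":0.7,"z":0,"jaw":1},{"rx":0,"ry":0,"rz":0,"x":0,"y":0,"z":0,"jaw":1},{"rx":0,"ry":0,"rz":0,"x":0,"y":0,"z":0,"jaw":1}]' && python3 - <<'E'
from h import *
st()
p=camera_params("wrist");cv2.imwrite("pics/w5.png",cv2.cvtColor(grab_frame("wrist"),cv2.COLOR_RGB2BGR));np.save("w5.npy",p,allow_pickle=True)
E
```

```text
clock: 10.65
tcp_pos: [0.5696, -0.0879, 0.2577]
orientation: [-3.134, -0.048, -0.195]
contact_force: [0.8, -0.1, -0.8]
grip_width: 0.0675
gripper_force: 0.0
clock: 11.15
tcp_pos: [0.5465, -0.0042, 0.2733]
orientation: [-3.134, -0.048, -0.193]
contact_force: [-0.0, -0.5, 0.4]
grip_width: 0.0855
gripper_force: 0.0
t 11.15 tcp shelf [ 0.5749 -0.0213  0.1894] F shelf [ 0.0319 -0.5376  0.4132] grip 0.0855 0.0
```

View pics/w5.png

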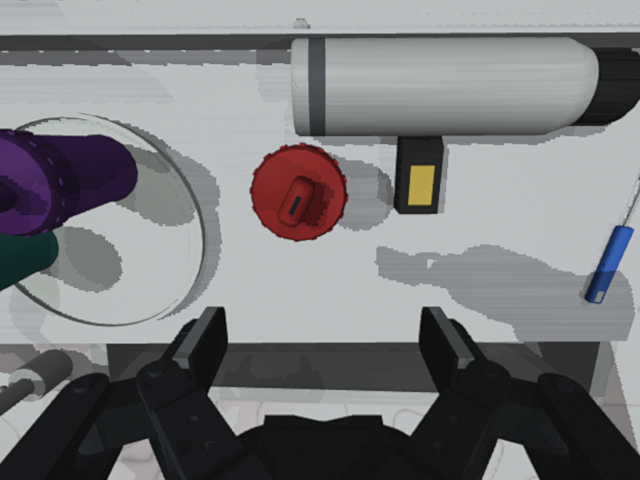

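Wedge sits under the flask, flask against the strip; red lid centre at (299,193), platter rim right edge col 204. Check the positions, including the wedge's offset from mid-body and the platter.

```bash
sed -i 's/K=.0165/K=.021/' h.py; python3 - <<'E'
from h import *
p=np.load("w5.npy",allow_pickle=True).item(); n=RS[:,2]
f=lambda uv,h:(RS.T@plane(p,uv,n,K+h)-[0,0,K])
print("base",f((293,88),.035),"shoulder/cap joint",f((600,85),.035))
print("wedge back",f((417,213),.03),"patch",f((421,185),.03))
print("red lid",f((299,193),.107),"edges",f((251,193),.095),f((347,193),.095))
im=cv2.imread("pics/w5.png")
print("platter R",f((204,240),.0215),"T",f((75,115),.0215),"B",f((110,326),.0215))
q=[(204,240),(190,180),(150,135),(75,115),(110,326),(160,308),(190,280),(35,125)]
A=np.array([f(u,.0215)[:2] for u in q]); s=np.linalg.lstsq(np.c_[2*A,np.ones(len(A))],(A**2).sum(1),rcond=None)[0]; print("circle",s[:2],np.sqrt(s[2]+s[:2]@s[:2]))
T=camera_params("top");g=lambda uv,h:(RS.T@plane(T,uv,n,K+h)-[0,0,K]);zt=lambda u,v:(195+u/2,180+(v-298)/2)
for k,uv in(("pur",zt(169,411)),("teal",zt(93,477))): print(k,g(uv,.1235))
print("plat top cam",(g(zt(246,471),.0215)+g(zt(72,471),.0215))/2,(g(zt(159,382),.0215)+g(zt(159,560),.0215))/2)
st()
E
```

```text
base [0.6884 0.0033 0.035 ] shoulder/cap joint [ 0.6904 -0.2403  0.035 ]
wedge back [ 0.5854 -0.1056  0.03  ] patch [ 0.6106 -0.1069  0.03  ]
red lid [ 0.6171 -0.0047  0.107 ] edges [0.615  0.0294 0.095 ] [ 0.615  -0.0372  0.095 ]
platter R [0.5571 0.0931 0.0215] T [0.669  0.1905 0.0215] B [0.463  0.2016 0.0215]
circle [0.5691 0.1927] 0.10097129103689381
pur [0.6208 0.1726 0.1235]
teal [0.5529 0.2579 0.1235]
plat top cam [0.5613 0.1938 0.0215] [0.5622 0.1938 0.0215]
t 11.2 tcp shelf [ 0.5749 -0.022   0.1846] F shelf [ 0.4283  0.9712 -0.2143] grip 0.0856 0.0
```

```bash
python3 - <<'E'
from h import *
go(.616,-.005,.150);go(.616,-.005,.070)
E
```

```text
target [0.591  0.0136 0.2435] shift units [ 0.74  0.31 -0.49] turn units [0.   0.02 0.01]
target [0.6005 0.0139 0.1641] shift units [ 0.9   0.31 -1.81] turn units [0.   0.02 0.01]
```

```bash
python3 -m jog '[{"rx":0,"ry":0,"rz":0,"x":0.37,"y":0.15,"z":0,"jaw":1},{"rx":0,"ry":0,"rz":0,"x":0.37,"y":0.16,"z":-0.2,"jaw":1},{"rx":0,"ry":0,"rz":0,"x":0,"y":0,"z":-0.29,"jaw":1},{"rx":0,"ry":0,"rz":0,"x":0.04,"y":0,"z":-0.33,"jaw":1},{"rx":0,"ry":0,"rz":0,"x":0.04,"y":0,"z":-0.33,"jaw":1},{"rx":0,"ry":0,"rz":0,"x":0.04,"y":0,"z":-0.33,"jaw":1},{"rx":0,"ry":0,"rz":0,"x":0.04,"y":0,"z":-0.33,"jaw":1},{"rx":0,"ry":0,"rz":0,"x":0,"y":0,"z":0,"jaw":1}]' && python3 - <<'E'
from h import *
st();go(.616,-.005,.070)
E
```

```text
clock: 12.2
tcp_pos: [0.5983, 0.0133, 0.1618]
orientation: [-3.135, -0.046, -0.184]
contact_force: [-0.4, -0.1, 0.1]
grip_width: 0.0855
gripper_force: 0.0
t 12.2 tcp shelf [ 0.6135 -0.0055  0.068 ] F shelf [-0.3462 -0.0927  0.1856] grip 0.0855 0.0
target [0.6005 0.0139 0.1641] shift units [0.04 0.01 0.04] turn units [ 0.01 -0.01  0.01]
```

```bash
python3 -m jog '[{"rx":0,"ry":0,"rz":0,"x":0.03,"y":0.01,"z":0.04,"jaw":1},{"rx":0,"ry":0,"rz":0,"x":0,"y":0,"z":0,"jaw":-1},{"rx":0,"ry":0,"rz":0,"x":0,"y":0,"z":0,"jaw":-1},{"rx":0,"ry":0,"rz":0,"x":0,"y":0,"z":0,"jaw":-1},{"rx":0,"ry":0,"rz":0,"x":0,"y":0,"z":0,"jaw":-1},{"rx":0,"ry":0,"rz":0,"x":0,"y":0,"z":0,"jaw":-1}]' 40; python3 -m jog '[{"rx":0,"ry":0,"rz":0,"x":0,"y":0,"z":0.15,"jaw":-1},{"rx":0,"ry":0,"rz":0,"x":-0.1,"y":0,"z":0.3,"jaw":-1},{"rx":0,"ry":0,"rz":0,"x":-0.1,"y":0,"z":0.5,"jaw":-1},{"rx":0,"ry":0,"rz":0,"x":0,"y":0,"z":0,"jaw":-1},{"rx":0,"ry":0,"rz":0,"x":0,"y":0,"z":0,"jaw":-1}]';  python3 - <<'E'
from h import *
st()
p=camera_params("wrist");w=cv2.cvtColor(grab_frame("wrist"),cv2.COLOR_RGB2BGR);np.save("w6.npy",p,allow_pickle=True);s=cv2.cvtColor(grab_frame("scene"),cv2.COLOR_RGB2BGR);t=cv2.cvtColor(grab_frame("top"),cv2.COLOR_RGB2BGR)
im=np.zeros((600,800,3),np.uint8);im[:300,:400]=cv2.resize(w,(400,300));im[300:,:]=cv2.resize(s[150:310,120:448],(800,300),interpolation=3)
im[:300,400:]=cv2.resize(t[180:330,200:400],(400,300))
cv2.imwrite("pics/c6.png",im)
E
```

```text
clock: 12.95
tcp_pos: [0.603, 0.0152, 0.1679]
orientation: [-3.134, -0.048, -0.195]
contact_force: [-1.0, -1.6, 6.4]
grip_width: 0.0639
gripper_force: 43.4
clock: 13.58
tcp_pos: [0.5897, 0.0154, 0.2232]
orientation: [-3.134, -0.048, -0.191]
contact_force: [-0.5, -0.3, -3.2]
grip_width: 0.0639
gripper_force: 44.8
t 13.57 tcp shelf [ 0.6123 -0.0031  0.13  ] F shelf [-0.9119 -0.3314 -3.1459] grip 0.0639 44.8
```

View pics/c6.png

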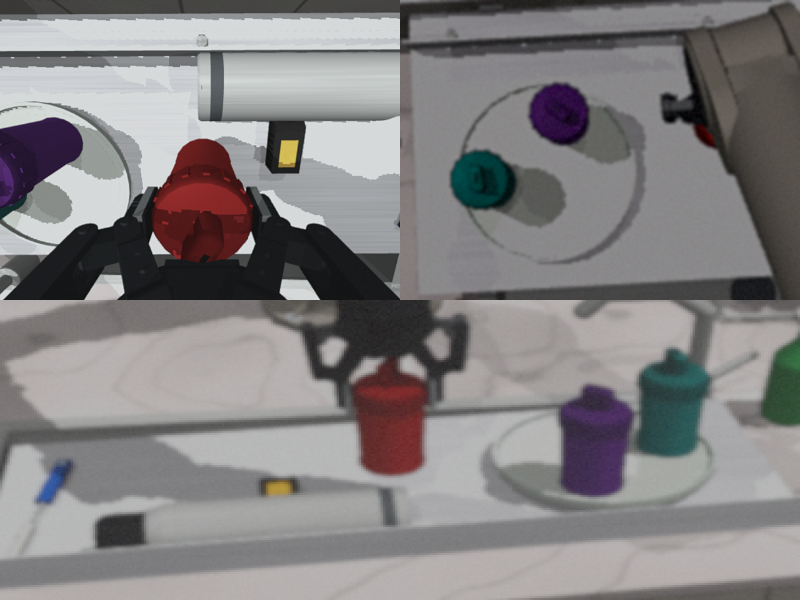

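Cup is held upright; flask and wedge stay put. Carry it to the free third.

```bash
python3 - <<'E'
from h import *
print("grasp tcp shelf",RS.T@np.array([.603,.0152,.1679])-[0,0,K])
go(.514,.157,.130);go(.514,.157,.096)
E
```

```text
grasp tcp shelf [ 0.6189 -0.0037  0.0735]
target [0.4871 0.1724 0.2114] shift units [-1.71  2.62 -0.18] turn units [0. 0. 0.]
target [0.4911 0.1725 0.1777] shift units [-1.64  2.62 -0.74] turn units [0. 0. 0.]
```

```bash
python3 -m jog '[{"rx":0,"ry":0,"rz":0,"x":-0.24,"y":0.36,"z":0,"jaw":-1},{"rx":0,"ry":0,"rz":0,"x":-0.24,"y":0.36,"z":0,"jaw":-1},{"rx":0,"ry":0,"rz":0,"x":-0.24,"y":0.38,"z":0,"jaw":-1},{"rx":0,"ry":0,"rz":0,"x":-0.24,"y":0.38,"z":0,"jaw":-1},{"rx":0,"ry":0,"rz":0,"x":-0.25,"y":0.38,"z":-0.04,"jaw":-1},{"rx":0,"ry":0,"rz":0,"x":-0.25,"y":0.38,"z":-0.04,"jaw":-1},{"rx":0,"ry":0,"rz":0,"x":-0.25,"y":0.38,"z":-0.04,"jaw":-1},{"rx":0,"ry":0,"rz":0,"x":0,"y":0,"z":-0.04,"jaw":-1}]'; python3 -m jog '[{"rx":0,"ry":0,"rz":0,"x":0,"y":0,"z":0,"jaw":-1},{"rx":0,"ry":0,"rz":0,"x":0,"y":0,"z":0,"jaw":-1}]'; python3 - <<'E'
from h import *
st();go(.514,.157,.090)
p=camera_params("wrist");w=cv2.cvtColor(grab_frame("wrist"),cv2.COLOR_RGB2BGR);np.save("w7.npy",p,allow_pickle=True);s=cv2.cvtColor(grab_frame("scene"),cv2.COLOR_RGB2BGR)
cv2.imwrite("pics/w7.png",w)
im=np.zeros((600,800,3),np.uint8);im[:360,:480]=cv2.resize(w,(480,360));im[360:,:]=cv2.resize(s[170:290,120:520],(800,240),interpolation=3)
cv2.imwrite("pics/c7.png",im)
E
```

```text
clock: 14.72
tcp_pos: [0.4861, 0.1748, 0.2132]
orientation: [-3.133, -0.055, -0.19]
contact_force: [0.6, -0.2, -1.5]
grip_width: 0.0639
gripper_force: 44.8
clock: 14.98
tcp_pos: [0.488, 0.1717, 0.2136]
orientation: [-3.134, -0.046, -0.191]
contact_force: [0.8, -0.4, -2.6]
grip_width: 0.0638
gripper_force: 44.8
t 14.97 tcp shelf [0.5152 0.1563 0.132 ] F shelf [ 0.4447 -0.4626 -2.7213] grip 0.0638 44.8
target [0.4918 0.1725 0.1717] shift units [ 0.06  0.01 -0.7 ] turn units [0.   0.01 0.01]
```

View pics/c7.png

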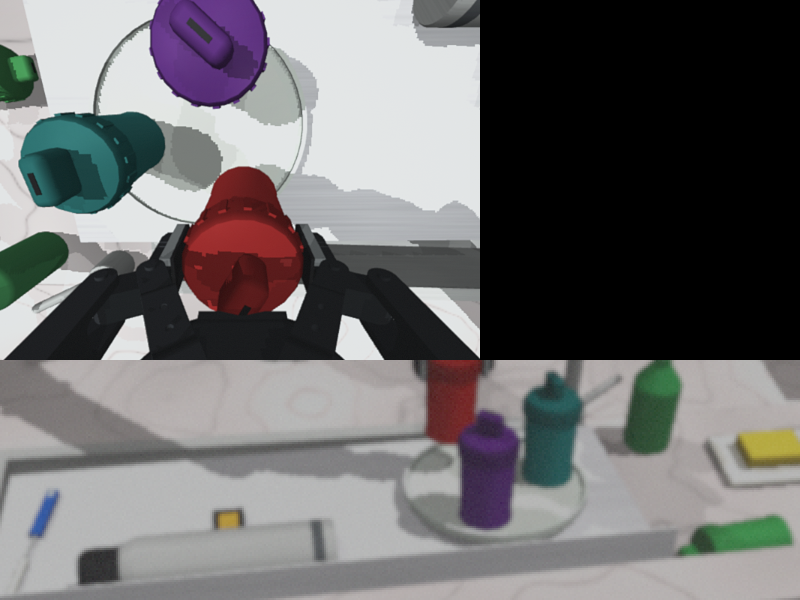

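The picture shows the cup above the near-right part of the platter; rim runs left (94,115), right (302,120), bottom (185,221) in the crop. Fit the platter from here.

```bash
python3 - <<'E'
from h import *
p=np.load("w7.npy",allow_pickle=True).item(); n=RS[:,2]
f=lambda uv,h:(RS.T@plane(p,uv,n,K+h)-[0,0,K])
q=np.array([(302,122),(94,115),(105,70),(150,22),(160,210),(187,221),(298,162)])*4/3
A=np.array([f(u,.0215)[:2] for u in q]); s=np.linalg.lstsq(np.c_[2*A,np.ones(len(A))],(A**2).sum(1),rcond=None)[0]; c=s[:2];rad=np.sqrt(s[2]+c@c); print("circle",c,rad,np.linalg.norm(A-c,axis=1)-rad)
P=f(np.array((208,50))*4/3,.1235)[:2];Te=f(np.array((77,163))*4/3,.1235)[:2]; print("purple,teal lid",P,Te,np.linalg.norm(P-c),np.linalg.norm(Te-c))
b=(P-c)/np.linalg.norm(P-c)+(Te-c)/np.linalg.norm(Te-c); print("free",c-.064*b/np.linalg.norm(b))
E
```

```text
circle [0.5663 0.1982] 0.10156261912473397 [-0.0016  0.0021 -0.0005 -0.0006 -0.0021  0.0004  0.0022]
purple,teal lid [0.6206 0.1754] [0.5585 0.2586] 0.05893951042531383 0.06085252764631981
free [0.5154 0.1595]
```

```bash
python3 -m jog '[{"rx":0,"ry":0,"rz":0,"x":0.05,"y":0.045,"z":-0.15,"jaw":-1},{"rx":0,"ry":0,"rz":0,"x":0.02,"y":0,"z":-0.2,"jaw":-1},{"rx":0,"ry":0,"rz":0,"x":0.02,"y":0,"z":-0.2,"jaw":-1},{"rx":0,"ry":0,"rz":0,"x":0.01,"y":0,"z":-0.07,"jaw":-1},{"rx":0,"ry":0,"rz":0,"x":0,"y":0,"z":0,"jaw":-1},{"rx":0,"ry":0,"rz":0,"x":0,"y":0,"z":0,"jaw":-1}]'; python3 -c "
from h import *
st()"
```

```text
clock: 15.82
tcp_pos: [0.4937, 0.1755, 0.1769]
orientation: [-3.133, -0.048, -0.192]
contact_force: [0.7, 0.6, -0.8]
grip_width: 0.064
gripper_force: 44.8
t 15.82 tcp shelf [0.5166 0.1599 0.0949] F shelf [ 0.6585  0.581  -0.9255] grip 0.064 44.8
```

```bash
python3 -m jog '[{"rx":0,"ry":0,"rz":0,"x":0,"y":0,"z":-0.04,"jaw":-1},{"rx":0,"ry":0,"rz":0,"x":0,"y":0,"z":0,"jaw":-1},{"rx":0,"ry":0,"rz":0,"x":0,"y":0,"z":0,"jaw":-1}]' | grep -E "tcp|conta"; python3 -m jog '[{"rx":0,"ry":0,"rz":0,"x":0,"y":0,"z":-0.02,"jaw":-1},{"rx":0,"ry":0,"rz":0,"x":0,"y":0,"z":0,"jaw":-1},{"rx":0,"ry":0,"rz":0,"x":0,"y":0,"z":0,"jaw":-1}]' | grep -E "tcp|conta"
```

```text
tcp_pos: [0.4936, 0.1754, 0.1743]
contact_force: [0.7, 0.0, -2.5]
tcp_pos: [0.4935, 0.1754, 0.173]
contact_force: [0.4, 0.6, -2.1]
```

```bash
python3 -m jog '[{"rx":0,"ry":0,"rz":0,"x":0,"y":0,"z":-0.02,"jaw":-1},{"rx":0,"ry":0,"rz":0,"x":0,"y":0,"z":0,"jaw":-1},{"rx":0,"ry":0,"rz":0,"x":0,"y":0,"z":0,"jaw":-1}]' | grep -E "tcp|conta"
```

```text
tcp_pos: [0.4937, 0.1755, 0.172]
contact_force: [-1.1, -0.3, 1.1]
```

Contact with the platter at the expected height; release slowly and back off.

```bash
python3 -m jog '[{"rx":0,"ry":0,"rz":0,"x":0,"y":0,"z":-0.005,"jaw":0.6},{"rx":0,"ry":0,"rz":0,"x":0,"y":0,"z":0,"jaw":0.8},{"rx":0,"ry":0,"rz":0,"x":0,"y":0,"z":0,"jaw":1},{"rx":0,"ry":0,"rz":0,"x":0,"y":0,"z":0,"jaw":1},{"rx":0,"ry":0,"rz":0,"x":-0.02,"y":0,"z":0.2,"jaw":1},{"rx":0,"ry":0,"rz":0,"x":-0.05,"y":0,"z":0.5,"jaw":1},{"rx":0,"ry":0,"rz":0,"x":-0.05,"y":0,"z":0.5,"jaw":1},{"rx":0,"ry":0,"rz":0,"x":0,"y":0,"z":0.7,"jaw":1}]'; python3 -m jog '[{"rx":0,"ry":0,"rz":0,"x":0,"y":-0.8,"z":0.2,"jaw":1},{"rx":0,"ry":0,"rz":0,"x":-0.2,"y":-0.9,"z":0.2,"jaw":1},{"rx":0,"ry":0,"rz":0,"x":-0.2,"y":-0.9,"z":0.2,"jaw":1},{"rx":0,"ry":0,"rz":0,"x":0,"y":-0.9,"z":0.2,"jaw":1},{"rx":0,"ry":0,"rz":0,"x":0,"y":-0.9,"z":0.2,"jaw":1},{"rx":0,"ry":0,"rz":0,"x":0,"y":-0.9,"z":0,"jaw":1},{"rx":0,"ry":0,"rz":0,"x":0,"y":-0.9,"z":0,"jaw":1},{"rx":0,"ry":0,"rz":0,"x":0,"y":-0.9,"z":0,"jaw":1}]'; python3 - <<'E'
from h import *
st()
t=cv2.cvtColor(grab_frame("top"),cv2.COLOR_RGB2BGR);s=cv2.cvtColor(grab_frame("scene"),cv2.COLOR_RGB2BGR)
a=cv2.resize(s[175:305,95:445],None,fx=2.1,fy=2.1,interpolation=3);b=cv2.resize(t[180:330,195:525],None,fx=2.1,fy=2.1,interpolation=3)
im=np.zeros((600,800,3),np.uint8); im[:a.shape[0],:a.shape[1]]=a; im[280:280+b.shape[0],:b.shape[1]]=b
cv2.imwrite("pics/c8.png",np.clip(im*1.4,0,255).astype(np.uint8))
E
```

```text
clock: 17.95
tcp_pos: [0.4855, 0.1752, 0.2867]
orientation: [-3.134, -0.049, -0.19]
contact_force: [0.5, -0.1, -1.0]
grip_width: 0.0853
gripper_force: 0.0
clock: 18.95
tcp_pos: [0.4622, -0.2521, 0.3467]
orientation: [-3.134, -0.049, -0.194]
contact_force: [0.8, 1.0, -0.1]
grip_width: 0.0855
gripper_force: 0.0
t 18.95 tcp shelf [ 0.4923 -0.2665  0.2688] F shelf [ 0.8232  0.9519 -0.1601] grip 0.0855 0.0
```

View pics/c8.png

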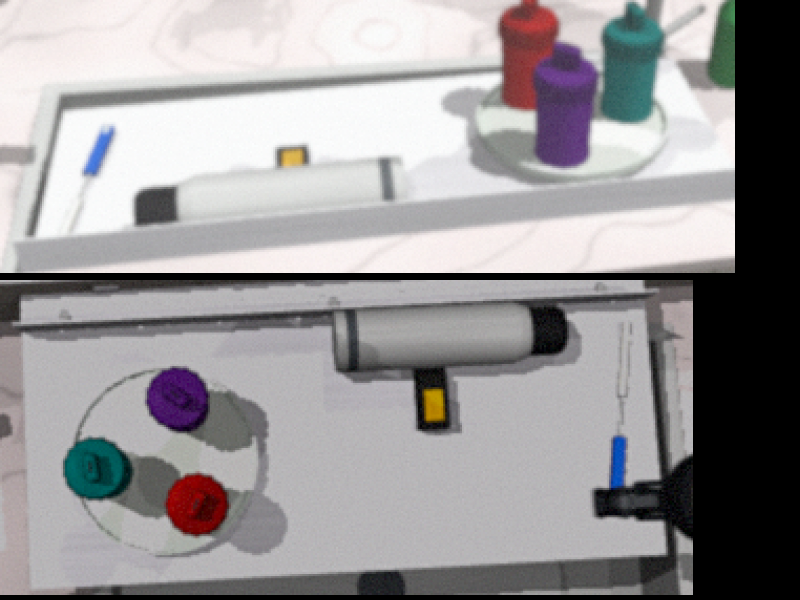

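The red cup stands upright inside the rim in the free third (crop 197,504). The flask is held snug against the strip by the wedge, and the other cups and the brush are untouched, with the gripper well above them.

```bash
python3 -c "
from bench import r
print(r.hand_in())"
```

```text
the job is handed in; nothing more can be done
None
```

The job is handed in: the wedge was pressed home under the flask at about 11 N, the flask stayed put, and the red cup was then set upright in the turntable's empty place, at about 19 s on the clock with nothing else disturbed.

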